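# Lock the push-and-turn safety cap on the solder-preform vial

## Robot

A 6-joint arm with a two-finger parallel gripper is mounted at the origin on the work surface. World frame = base frame: x ahead of the robot, y to its left, z up, the work surface at z = 0. Lengths are in m, angles in rad, forces in N, time in s.
With the tool pointing down it reaches from about 0.35 to 1 m from the base axis. Payload 7.1 kg.
Tool frame: the origin (TCP) lies between the finger pads; the fingertips stand 22 mm ahead of it and the grasp point (between the pads) lies 3 mm ahead of it; z points along the fingers, y is the line along which they close (so a half turn about z gives the same grasp; the last joint's range is limited). The gripper opens to 85 mm and grips with 20 to 120 N. Pads are 22 mm wide; open, the fingers measure 114 mm over their backs; the gripper's body (76 mm by 85 mm) begins 54 mm behind the grasp point. The pads swing forward as they close: fully open they stand 13 mm farther back than shut.
Start: joints at [1.125, 0.423, 1.63, -0, 1.089, -0.019], TCP at [0.259, 0.569, 0.253] pointing down, gripper open.
Joint ranges: [-3, 3], [-0.9, 2.11], [0.09, 2.58], [-1.31, 4.45], [0.11, 2.69], [-2.54, 2.54]. Speed limits (rad/s): [2.39, 2.39, 3.01, 3.14, 3.14, 3.14].

## Interface

Orientations are given as a rotation vector (axis times angle).
In Python, from rig import manip gives the robot as it stands. The module is installed in compiled form; this text tells all that it offers. Calls block until the motion is done:
- manip.move_to(position, orientation): joint-space move of the TCP to a pose.
- manip.servo_line(position, orientation=None, rate=0.15): straight line of the TCP; orientation=None keeps the orientation; rate is the mean speed in m/s.
- manip.set_joints(angles): joint-space move.
- manip.command_gripper(opening, f_grip=None): finger opening in m; f_grip is the grip in N (None keeps the last); returns when the fingers have stopped.
- manip.hold(seconds).
- manip.solve_ik(position, orientation): joint angles nearest the present ones, or None.
- manip.camera(name): name is "scene" or "top" or "wrist"; returns a dict with "image" (420x560x3 uint8, red, green, blue), "fx", "fy", "cx", "cy" (pixels), "k1" (the pictures are not rectified: a ray, as slopes to the right and down, at radius r is drawn at 1 + k1 r^2 times it, then the intrinsics apply), "cam_to_world" (4x4, takes a point from camera to world coordinates); the wrist camera has in their place "mount" (4x4, takes a point from camera to tool coordinates, whose origin is the TCP and whose axes are the flange's). Camera axes: x right, y down, z forward; pixel columns grow to the right and rows downward; lengths in m; the calibration is good to about 2 mm. A picture is of the moment at which its call begins: read the wrist's pose just before it. There is no depth.
A pose or a line that the arm cannot do raises manip.IKError and nothing moves.
- manip.sign_off(): hands the job in; it is judged then, once.
Readings, each from a call of its own:
- manip.get_time(): time.
- manip.get_joint_positions(): joint angles.
- manip.get_joint_vel(): joint speeds.
- manip.get_tau(): joint torques, N m.
- manip.get_position(): TCP position.
- manip.get_ee_rot(): TCP orientation.
- manip.get_contact_force(): force on the tool from outside, world axes, zero at the start.
- manip.get_torque(): the same for the moment, N m.
- manip.get_width(): finger opening in m.
- manip.get_grip_force(): force on a finger pad.
Only numpy, scipy, OpenCV 4.12 (cv2) and the standard library are available. Lean on these libraries where they do the work, as an engineer would, in place of code of your own. Each camera call takes 0.05 s, during which the arm holds its last target. There are 200 camera calls.

## Task

Close the open safety vial that is clamped in the bench holder: take the wide ribbed cap from the bench, set it over the vial's mouth, push it down against its spring and turn it clockwise until its inner lugs come up to their stops under the vial's ledges, then let go so that they snap home. Push only as hard as the spring needs, never more than about 35 N, and do not wrench the cap against its stops. Leave the other things on the bench where they are.

Things in the scene. Friction and masses are not known exactly. Their poses are not given: they have to be found in the camera images.
- cap: Wide white ribbed safety cap standing on the bench, mouth down: 56 mm outside diameter, 26 mm high, about 60 g; the skirt is 2.5 mm thick (51 mm inside diameter). Origin: centre of its lower rim; z up through its top. Three lugs stand inwards at the skirt's foot, at 0, 120 and 240 degrees from the cap's x axis, counter-clockwise seen from above.
- cap_lug (a point): Centre of the cap's lug on its x axis, 23 mm from the cap's axis and 2 mm above the cap's origin. Each lug is 28 degrees wide, 4 mm high (0 to 4 mm above the origin) and reaches from the skirt in to 20.7 mm from the axis.
- cap_top (a point): Centre of the cap's flat top, 26 mm above its origin; three raised ridges near its edge mark the directions of the lugs. Under the top sits a sprung sealing disc, its face 13 mm above the cap's origin, which the vial's rim pushes up by at most 7 mm: about 2 N to start it, 1.5 N more per mm, then a hard stop at about 13 N.
- holder: Black bench holder screwed to the bench, a 66 mm square block 45 mm high on a 102 x 66 mm foot, small thumb screw on its +y side. Origin: centre of its underside; z up. The open amber vial, 39 mm diameter, is clamped upright in its middle and cannot turn, tip or slide; its rim stands 101 to 127 mm above the bench, a different height each time and not reported: find it by touch or by sight.
- gap (a point): Point on the holder's top, straight below the middle of a gap between two of the vial's ledges: 58.5 degrees counter-clockwise (from above) from the holder's x axis, 23 mm from the axis; the others lie 120 degrees on. Each gap is 65 degrees wide; the cap's lugs go down through them (18 degrees of play either way). Resting there on its spring, the cap's origin is 13 mm below the rim.
- seat0 (a point): Point on the holder's top, straight below the place where a cap lug is locked under the vial's ledge in the direction of the holder's x axis, 23 mm from the axis. Locked, the cap's origin rests 16 mm below the rim, the lug has about 3 degrees of play, and the spring presses the disc on the rim with about 7 N.
- seat1 (a point): The same at 120 degrees. Outside, the vial's rim is 36 mm in diameter and widens to 39 mm over the top 6 mm. Each ledge reaches 24 mm from the axis, its top 8 mm and underside 12 mm below the rim. Under it hang a tooth 2.5 mm deep at its counter-clockwise end (17 to 26 degrees from the seat) and an end stop 10 mm deep at its clockwise end (17 to 29 degrees).
- seat2 (a point): The same at 240 degrees. Pressed down in the gap until the cap's origin is 18.5 mm below the rim (about 10.5 N), the lugs can pass under the teeth; at 20 mm (about 13 N) the disc is hard home. Turned clockwise (from above) about 60 degrees from mid-gap the lugs meet the end stops; let go there, they rise 2.5 mm into the pockets.
- spool: Bystander: spool of solder wire standing on its flange, 54 mm diameter, 45 mm high. Origin: centre of its underside.
- dropper: Bystander: small clear flux bottle with a black cap, 36 mm diameter, 85 mm high. Origin: centre of its underside.
- board: Bystander: populated green circuit board lying flat, 70 x 45 mm. Origin: centre of its underside.
- small_cap: Bystander: small plain white screw cap, 30 mm diameter, 14 mm high; it belongs to another bottle. Origin: centre of its underside.
There are look-alikes about, which are no part of the job. Leave any orange or purple look-alike of the cap alone.

How it is judged:
By the outcome, as a careful person would: the job done as asked, in the order asked, and still so for the second after the job is handed in, with the robot touching nothing.
It also fails if it takes over 67 s, if anything falls off the work surface, if the arm or the gripper's body presses on something with over 40 N, if the wrist force passes 120 N, or if a joint passes its speed limit or range.

## Working session

There is one attempt and no reset: what is moved stays moved. The work goes in short steps, each a Python script; the robot and the scene stay as the last script left them, time stands still between calls to the robot, and variables do not carry over. Pictures are saved under pics/ and viewed, at most 10 in all, crops included, and the job is handed in when it is done.

```bash
mkdir -p pics
cat > h.py <<'E'
import numpy as np, cv2
from rig import manip
from scipy.spatial.transform import Rotation as R
def save(n,im): cv2.imwrite(f'pics/{n}.png',im[:,:,::-1])
def K(c): return np.array([[c['fx'],0,c['cx']],[0,c['fy'],c['cy']],[0,0,1.]]),np.array([c['k1'],0,0,0,0.])
def c2w(c,pos=None,rot=None):
    if 'cam_to_world' in c: return np.array(c['cam_to_world'])
    T=np.eye(4);T[:3,:3]=R.from_rotvec(rot).as_matrix();T[:3,3]=pos
    return T@np.array(c['mount'])
def tow(c,T,px,z):
    k,d=K(c);q=cv2.undistortPoints(np.array(px,float).reshape(-1,1,2),k,d).reshape(-1,2)
    r=np.c_[q,np.ones(len(q))]@T[:3,:3].T;o=T[:3,3]
    return o+r*((z-o[2])/r[:,2])[:,None]
def topx(c,T,P):
    k,d=K(c);p=(np.array(P,float).reshape(-1,3)-T[:3,3])@T[:3,:3]
    return cv2.projectPoints(p,np.zeros(3),np.zeros(3),k,d)[0].reshape(-1,2)
E
python3 - <<'E'
from h import *
import pickle
o={}
for n in('scene','top','wrist'):
    p,r=manip.get_position(),manip.get_ee_rot()
    c=manip.camera(n);c['T']=c2w(c,p,r);o[n]=c
    print(n,c['fx'],c['cx'],c['cy'],c['k1'],c['T'].round(3).tolist())
    save(n+'0',c['image'])
pickle.dump(o,open('o.pkl','wb'))
print(manip.get_ee_rot(),manip.get_time(),o['wrist']['mount'])
E
```

```text
scene 389.3184150739031 276.1120947808489 204.1766253374053 0.014815284802007878 [[0.458, 0.567, -0.685, 1.291], [0.889, -0.297, 0.348, -0.382], [-0.006, -0.768, -0.64, 0.726], [0.0, 0.0, 0.0, 1.0]]
top 522.0266122627744 280.6470668872309 216.06407314267508 -0.008320921392665253 [[-0.055, -0.978, 0.201, 0.351], [-0.998, 0.054, -0.014, 0.002], [0.003, -0.202, -0.979, 1.152], [0.0, 0.0, 0.0, 1.0]]
wrist 370.81622361501906 281.3775501254298 210.5363755016463 -0.06666557808601108 [[0.413, 0.877, 0.244, 0.197], [0.911, -0.398, -0.112, 0.596], [-0.002, 0.268, -0.963, 0.373], [0.0, 0.0, 0.0, 1.0]]
[-6.65233695e-01 -3.07007168e+00  1.78846290e-03] 0.15 [[ 8.08998398e-04 -9.63297323e-01 -2.68435493e-01  6.73039224e-02]
 [ 9.99999606e-01  8.77609085e-04 -1.35602050e-04 -3.92956701e-04]
 [ 3.66206519e-04 -2.68435277e-01  9.63297653e-01 -1.20148244e-01]
 [ 0.00000000e+00  0.00000000e+00  0.00000000e+00  1.00000000e+00]]
```

View pics/top0.png

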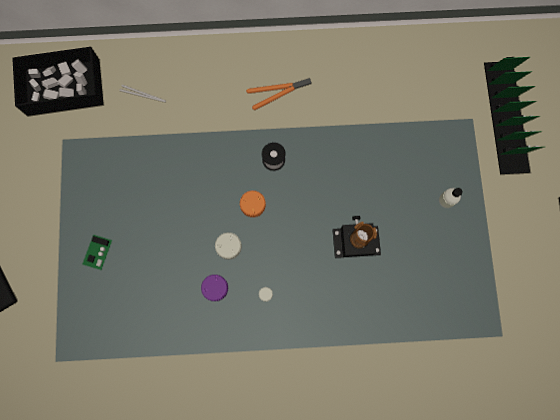

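View pics/scene0.png

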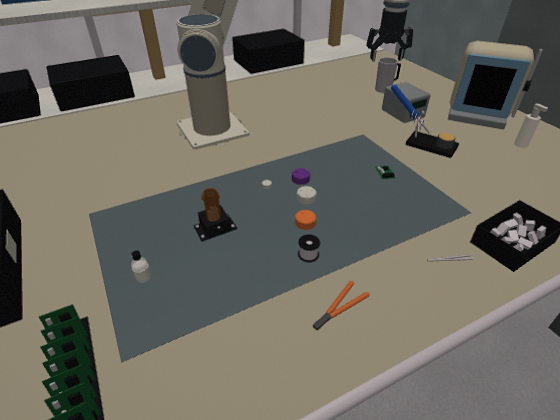

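Candidates in the top image: white cap (228,246), small white cap (265,294), and the orange (253,204) and purple (214,288) look-alikes. I choose the wide white one at (228,246). The vial and holder are at about (360,238), with the thumb screw at (356,218).

Run:
```python
from h import *
import pickle
o=pickle.load(open('o.pkl','rb'));c=o['top'];T=c['T']
cap=tow(c,T,[[228,246]],.026)[0];hol=tow(c,T,[[358,240]],.045)[0]
print('cap',cap,'orange',tow(c,T,[[253,204]],.026)[0],'purple',tow(c,T,[[214,288]],.026)[0],'small',tow(c,T,[[265,294]],.014)[0],'holder~',hol)
s=o['scene'];print('in scene',topx(s,s['T'],[cap,hol]))
# view poses: camera on the side of tool x; keep tool yaw so tool x -> some dir
def view(target,yaw,h,n):
    rot=(R.from_euler('z',yaw)*R.from_euler('x',np.pi)).as_rotvec()
    Rm=R.from_rotvec(rot).as_matrix();M=np.array(o['wrist']['mount'])
    w=Rm@M[:3,2];cp=target-w*h;pos=cp-Rm@M[:3,3]
    try: manip.move_to(pos,rot)
    except manip.IKError: print('IK',n,pos);return
    manip.hold(.3)
    p,r=manip.get_position(),manip.get_ee_rot();c=manip.camera('wrist');c['T']=c2w(c,p,r);o[n]=c
    save(n,c['image']);print(n,p,manip.get_joint_positions(),manip.get_time())
view(cap,0.,.24,'vcap')
view(hol,0,.36,'vhol')
pickle.dump(o,open('o.pkl','wb'))
im=np.hstack([o['vcap']['image'],o['vhol']['image']])
save('both',cv2.resize(im,(800,300),interpolation=cv2.INTER_AREA))
```

```text
cap [0.52235828 0.10371399 0.026     ] orange [0.6130182  0.04521109 0.026     ] purple [0.43331248 0.13684073 0.026     ] small [0.41525843 0.02875493 0.014     ] holder~ [ 0.51708497 -0.17686234  0.045     ]
in scene [[305.00805362 189.77839953]
 [213.41096694 212.99577552]]
vcap [0.51949185 0.10370673 0.13711387] [1.74419420e-01 4.55255212e-01 1.91626010e+00 1.89890614e-05
 7.69954080e-01 1.74451722e+00] 2.4667
vhol [ 0.54649249 -0.17642031  0.27122873] [-3.33335179e-01  3.28819346e-01  1.72802082e+00  5.56959013e-06
  1.08537429e+00  1.23639608e+00] 4.0083
```

View pics/both.png

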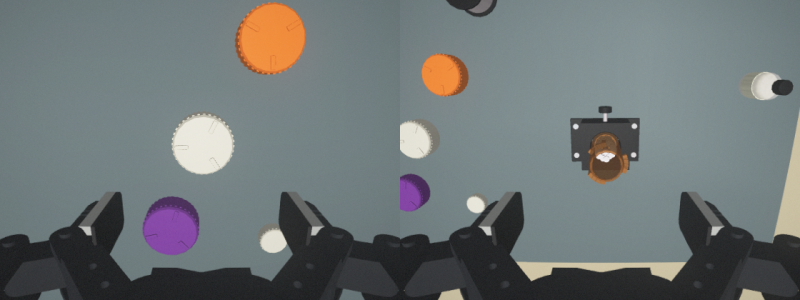

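The left view shows the white cap at (203,143) with three ridges, at about 30° upper right, lower right and left. The right view shows the holder at (605,135) with its thumb screw pointing up (world +x). Next, close crops for yaw.

Run:
```python
from h import *
import pickle
o=pickle.load(open('o.pkl','rb'))
a=o['vcap']['image'][145:255,230:340];b=o['vhol']['image'][140:265,220:345]
print(a.shape,b.shape)
save('crop',np.hstack([cv2.resize(x,(400,400),interpolation=cv2.INTER_CUBIC) for x in(a,b)]))
```

```text
(110, 110, 3) (125, 125, 3)
```

View pics/crop.png

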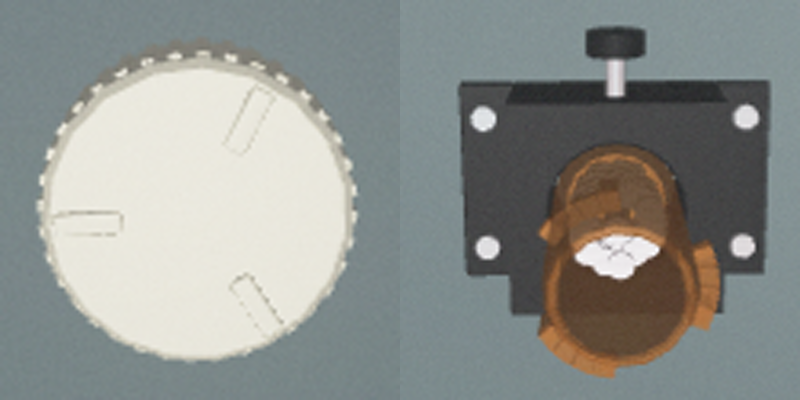

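Run:
```python
from h import *
import pickle
o=pickle.load(open('o.pkl','rb'))
c=o['vcap'];T=c['T']
px=np.array([[249,120],[87,224],[257,307]])*110/400+[230,145]
w=tow(c,T,px,.026)[:,:2];ctr=w.mean(0);d=w-ctr
ang=np.degrees(np.arctan2(d[:,1],d[:,0]));print('cap ridge ctr',ctr,'r',np.hypot(*d.T),'ang',ang, 'mod120',ang%120)
e=np.array([[200,63],[200,360],[45,212],[352,212]])*110/400+[230,145]
print('disc edges',tow(c,T,e,.026)[:,:2])
c=o['vhol'];T=c['T'];print('cam z',T[:3,3])
f=lambda p:np.array(p,float)*125/400-[125,0]+[220,140]
tp=tow(c,T,f([[505,103],[728,103],[722,313],[512,313]]),.045)[:,:2]
print('block',tp,'ctr',tp.mean(0),'sides',np.linalg.norm(np.roll(tp,-1,0)-tp,axis=1))
for a,b in((0,1),(3,2)):
    v=tp[b]-tp[a];print('x-axis deg',np.degrees(np.arctan2(v[1],v[0])))
s=tow(c,T,f([[483,119],[746,117],[742,246],[487,248]]),.010)[:,:2]
print('screws ctr',s.mean(0));
for a,b in((0,1),(3,2)):
    v=s[b]-s[a];print(np.degrees(np.arctan2(v[1],v[0])),np.hypot(*v))
for z in(.10,.105,.11,.115,.12,.125,.13):
    q=tow(c,T,f([[625,292],[550,292],[699,292]]),z)[:,:2];print(z,q[0],np.linalg.norm(q[1]-q[2]))
```

```text
cap ridge ctr [0.52716402 0.10102716] r [0.01977937 0.01968559 0.01978462] ang [ -26.62589974   93.19976516 -146.9480721 ] mod120 [93.37410026 93.19976516 93.0519279 ]
disc edges [[0.55478133 0.10072831]
 [0.50035179 0.10049576]
 [0.52825671 0.1280946 ]
 [0.52834854 0.07366038]]
cam z [ 0.61535278 -0.17707546  0.39133129]
block [[ 0.55553974 -0.15015859]
 [ 0.5556984  -0.21594358]
 [ 0.48998937 -0.2161816 ]
 [ 0.48985664 -0.15110824]] ctr [ 0.52277104 -0.183348  ] sides [0.06578517 0.06570946 0.0650735  0.06568996]
x-axis deg -89.86181882510887
x-axis deg -89.88314145225466
screws ctr [ 0.52270159 -0.18316408]
-89.42264643297985 0.08572713796417243
-89.4066315939404 0.08562585866447815
0.1 [ 0.51563528 -0.18462674] 0.0386280791798682
0.105 [ 0.51734669 -0.18449714] 0.03796512121864854
0.11 [ 0.5190581  -0.18436754] 0.03730216325742891
0.115 [ 0.52076951 -0.18423794] 0.03663920529620928
0.12 [ 0.52248092 -0.18410834] 0.035976247334989615
0.125 [ 0.52419233 -0.18397874] 0.035313289373769985
0.13 [ 0.52590374 -0.18384914] 0.034650331412550354
```

The left crop shows the cap's ridges at (249,120), (87,224) and (257,307). The right crop shows the block's top corners at (505,103) and (722,313), and the rim centre at (625,292). Ridge and block sizes agree with the description. Results:

| Item | Value |
|---|---|
| Cap | (0.527, 0.101), lug yaw 93.2° mod 120 |
| Holder | (0.523, -0.183), yaw -89.7° |
| Rim height | about 0.12 m |

Next I squeeze the cap across two directions to centre it, then lift.

```bash
cat >> h.py <<'E'
def ori(deg): return (R.from_euler('z',deg,degrees=True)*R.from_euler('x',np.pi)).as_rotvec()
def st(l=''): print(l,'t',round(manip.get_time(),2),'p',np.round(manip.get_position(),4),'F',np.round(manip.get_contact_force(),1),'M',np.round(manip.get_torque(),2),'w',round(manip.get_width(),4),'g',round(manip.get_grip_force(),1))
E
python3 - <<'E'
from h import *
c=np.array([.5274,.1010])
manip.command_gripper(.080)
manip.move_to([*c,.10],ori(110)); 
manip.servo_line([*c,.025],rate=.08); st('down')
manip.command_gripper(.050,20); st('sq1')
manip.command_gripper(.074); manip.servo_line([*c,.065],rate=.1)
manip.move_to([*c,.065],ori(20))
manip.servo_line([*c,.025],rate=.08); st('down2')
manip.command_gripper(.050,20); st('sq2')
manip.command_gripper(.050,80); st('grip')
manip.servo_line([*c,.10],rate=.1);manip.hold(.2); st('lift')
p,r=manip.get_position(),manip.get_ee_rot()
a=manip.camera('wrist')['image']; b=manip.camera('scene')['image'][120:260,180:400]
save('lift',np.hstack([cv2.resize(a,(400,300)),cv2.resize(b,(400,300))]))
E
```

```text
down t 6.6 p [0.5277 0.1011 0.0254] F [ 0.5  0.9 -0. ] M [ 0.01 -0.    0.03] w 0.08 g 0.0
sq1 t 6.95 p [0.5277 0.1011 0.0257] F [-0.8  0.1  5.4] M [ 0.01  0.15 -0.03] w 0.0553 g 21.0
down2 t 9.88 p [0.5272 0.101  0.0246] F [-0.1 -0.6  0.3] M [ 0.05  0.01 -0.02] w 0.0742 g 0.0
sq2 t 10.18 p [0.5277 0.1011 0.0256] F [-0.1  0.2  2.8] M [0.06 0.07 0.  ] w 0.0555 g 21.6
grip t 10.39 p [0.5277 0.1011 0.026 ] F [-2.5 -0.1  9.4] M [ 0.01  0.38 -0.04] w 0.0535 g 83.0
lift t 11.49 p [0.527  0.1009 0.0993] F [ 0.7  0.9 -0.3] M [ 0.01 -0.01 -0.01] w 0.054 g 83.9
```

View pics/lift.png

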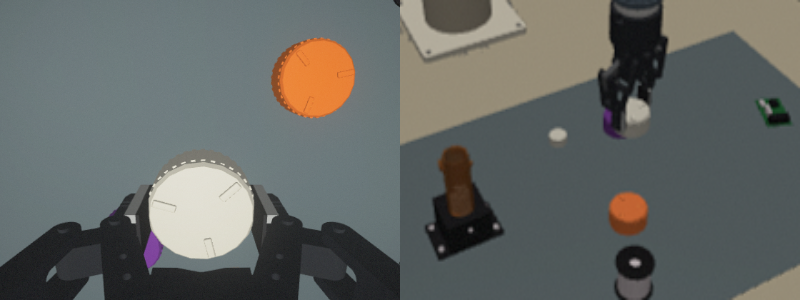

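The cap is held level; its ridges in the wrist view are at (165,207), (231,190) and (209,248). I check its yaw and centre in the hand.

Run:
```python
from h import *
p,r=manip.get_position(),manip.get_ee_rot();c=manip.camera('wrist');T=c2w(c,p,r)
px=np.array([[165,207],[231,190],[209,248]])*1.4
for dz in(-.002,0.0005,.003):
    w=tow(c,T,px,p[2]+dz)[:,:2];m=w.mean(0);d=w-m
    print(dz,'off world',(m-p[:2]).round(4),'r',np.hypot(*d.T).round(4),'ang',np.degrees(np.arctan2(d[:,1],d[:,0]))%120)
im=c['image'][200:380,180:380]
save('held',cv2.resize(im,(666,600),interpolation=cv2.INTER_CUBIC))
```

```text
-0.002 off world [-0.0004 -0.0015] r [0.0194 0.0207 0.02  ] ang [94.96321313 94.67669864 91.61891026]
0.0005 off world [ 0.0009 -0.001 ] r [0.019  0.0203 0.0196] ang [94.96321313 94.67669864 91.61891026]
0.003 off world [ 0.0023 -0.0005] r [0.0186 0.0198 0.0192] ang [94.96321313 94.67669864 91.61891026]
```

View pics/held.png

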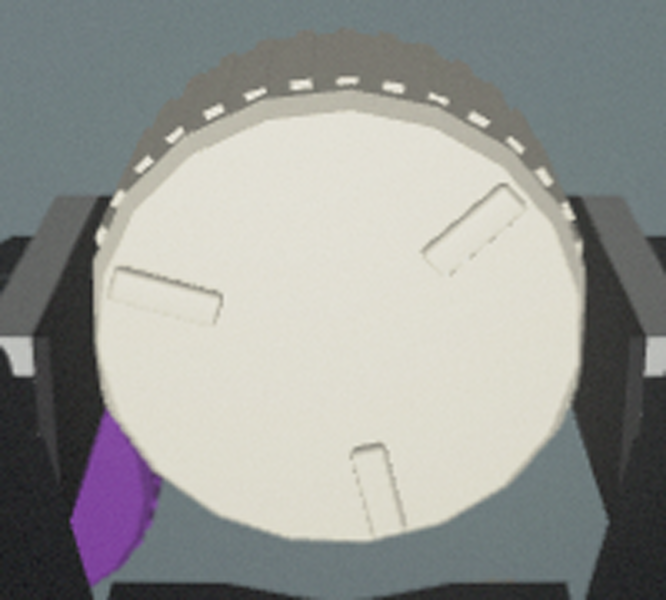

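Run:
```python
from h import *
h=np.array([.5228,-.1832]);o=ori(15.3)
manip.servo_line([.527,.101,.19],rate=.2)
manip.move_to([*h,.19],o);manip.servo_line([*h,.155],rate=.1);manip.hold(.2)
F0=np.array(manip.get_contact_force());st('above')
z=.155
while z>.118:
    z-=.002;manip.servo_line([*h,z],o,rate=.03)
    f=np.array(manip.get_contact_force())-F0;print(round(z,4),f.round(1),np.round(manip.get_torque(),2))
    if f[2]>3.5 or np.hypot(*f[:2])>8:break
manip.hold(.2);st('stop')
a=manip.camera('wrist')['image']; b=manip.camera('scene')['image'][150:250,150:290]
save('ins',np.hstack([cv2.resize(a,(400,300)),cv2.resize(b,(400,300))]))
```

```text
above t 14.04 p [ 0.5233 -0.1833  0.1557] F [-0.  -1.1 -1.1] M [ 0.02  0.06 -0.05] w 0.0536 g 83.9
0.153 [-0.7  1.3  0.4] [0.01 0.02 0.03]
0.151 [-0.3  1.2  0.5] [ 0.03  0.03 -0.  ]
0.149 [0.1 0.5 1.2] [ 0.03  0.06 -0.03]
0.147 [ 0.2  1.7 -0.5] [-0.03  0.02 -0.05]
0.145 [0.5 0.9 0.3] [ 0.06 -0.02  0.01]
0.143 [ 1.2  0.9 -0.3] [-0.01  0.06  0.05]
0.141 [-0.   0.8  0.2] [ 0.02  0.01 -0.06]
0.139 [-0.1  1.   0.6] [-0.02  0.03 -0.  ]
0.137 [-0.8  1.8  3. ] [ 0.06 -0.03  0.07]
0.135 [-0.8  1.3  5.3] [0.09 0.17 0.06]
stop t 16.74 p [ 0.523  -0.1833  0.1352] F [-0.7  0.2  5.3] M [ 0.17  0.04 -0.02] w 0.0536 g 84.6
```

View pics/ins.png

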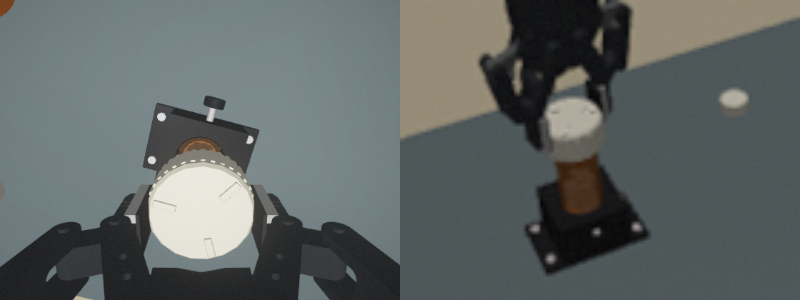

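The cap is over the vial mouth and level, and the force rises at about 1.2 N/mm, which looks like the spring. I press on in small steps to about 12 N.

Run:
```python
from h import *
h=np.array([.5228,-.1832]);o=ori(15.3)
F0z=-.5;z=.135
while z>.129:
    z-=.0005;manip.servo_line([*h,z],o,rate=.02);manip.hold(.05)
    f=np.mean([manip.get_contact_force() for _ in range(5)],0);print(round(z,4),np.round(manip.get_position(),4)[2],f.round(1),np.round(manip.get_torque(),2))
    if f[2]>12.3:break
st()
```

```text
0.1345 0.1348 [-0.6  0.7  5.3] [ 0.15  0.06 -0.03]
0.134 0.1343 [-0.4  1.4  7. ] [0.15 0.15 0.03]
0.1335 0.1339 [-0.2 -0.1  6.5] [0.21 0.15 0.04]
0.133 0.1335 [-1.1  0.9  7.4] [ 0.26  0.19 -0.02]
0.1325 0.133 [-0.8  0.8  8.6] [0.21 0.21 0.04]
0.132 0.1326 [-1.6  1.   9.7] [ 0.14  0.27 -0.02]
0.1315 0.1321 [-1.6  1.  10.3] [0.21 0.28 0.02]
0.131 0.1317 [-2.3  1.5 10.7] [0.19 0.29 0.02]
0.1305 0.1313 [-1.6  1.3 11.3] [0.27 0.34 0.02]
0.13 0.1309 [-1.4  2.1 11.3] [0.35 0.39 0.  ]
0.1295 0.1305 [-2.3  0.8 12.7] [ 0.28  0.45 -0.  ]
 t 20.14 p [ 0.5232 -0.1833  0.1305] F [-2.3  0.8 12.7] M [ 0.28  0.45 -0.  ] w 0.0536 g 85.6
```

The slope of about 1.5 N/mm confirms the spring; 12.7 N is nearly home. Now I turn clockwise, watching the moment.

Run:
```python
from h import *
h=np.array([.5228,-.1832]);a=15.3;z=.1295
for _ in range(60):
    a-=4 if a>-34 else 1
    manip.move_to([*h,z],ori(a));
    F=np.mean([manip.get_contact_force() for _ in range(3)],0);M=np.mean([manip.get_torque() for _ in range(3)],0)
    print(round(a,1),F.round(1),M.round(2),np.round(manip.get_position()[2],4))
    if abs(M[2])>.22 or np.hypot(*F[:2])>12 or F[2]>20 or a<-54:break
    if F[2]<11: z-=.0003
    if F[2]>14: z+=.0003
st()
```

```text
11.3 [-1.8  2.8 11.6] [ 0.28  0.25 -0.05] 0.1305
7.3 [-1.3  1.6 11.3] [ 0.31  0.26 -0.09] 0.1305
3.3 [-1.6  0.9 12.3] [ 0.25  0.36 -0.05] 0.1305
-0.7 [-1.2  1.3 12.4] [ 0.17  0.35 -0.17] 0.1305
-4.7 [-2.2  1.2 12.2] [ 0.23  0.34 -0.2 ] 0.1305
-8.7 [-1.7  0.9 13. ] [ 0.21  0.38 -0.06] 0.1305
-12.7 [-2.7  0.8 11.6] [ 0.24  0.37 -0.04] 0.1305
-16.7 [-1.6  1.3 12.1] [ 0.21  0.38 -0.07] 0.1305
-20.7 [-2.4  0.3 12.8] [ 0.22  0.34 -0.11] 0.1305
-24.7 [-2.9  0.5 13. ] [ 0.18  0.37 -0.12] 0.1305
-28.7 [-2.3  0.6 12.3] [ 0.21  0.35 -0.18] 0.1305
-32.7 [-2.5  1.1 12.5] [ 0.14  0.44 -0.08] 0.1304
-36.7 [-3.   0.8 12.6] [ 0.21  0.37 -0.1 ] 0.1305
-37.7 [-3.1  0.3 11.3] [0.01 0.44 0.05] 0.1304
-38.7 [-2.6  0.2 12.2] [ 0.13  0.45 -0.  ] 0.1304
-39.7 [-3.2  0.5 11.8] [0.05 0.48 0.05] 0.1304
-40.7 [-3.4  0.7 12.5] [0.16 0.52 0.01] 0.1305
-41.7 [-2.8  1.2 12.4] [0.2  0.46 0.11] 0.1304
-42.7 [-2.2  1.8 12.9] [0.29 0.44 0.13] 0.1304
-43.7 [-2.6  3.2 13.1] [0.58 0.47 0.06] 0.1305
-44.7 [-3.1  4.4 13.6] [0.78 0.53 0.15] 0.1305
-45.7 [-2.   5.1 14.6] [0.87 0.5  0.31] 0.1304
 t 25.64 p [ 0.5228 -0.1827  0.1304] F [-2.   5.1 14.6] M [0.87 0.5  0.31] w 0.0535 g 85.6
```

The moment rises at -45.7°, which is 61° turned, so the lugs are at their stops. I ease back 1.5°, raise gently into the pockets, check, then let go.

Run:
```python
from h import *
h=np.array([.5228,-.1832]);o=ori(-44.2);z=.1295
manip.move_to([*h,z],o);st('eased')
while z<.1345:
    z+=.0005;manip.servo_line([*h,z],o,rate=.02)
    f=np.mean([manip.get_contact_force() for _ in range(5)],0);print(round(z,4),np.round(manip.get_position()[2],4),f.round(1),np.round(manip.get_torque(),2))
    if f[2]<1.0:break
manip.hold(.1);st()
```

```text
eased t 25.89 p [ 0.5229 -0.1828  0.1305] F [-2.3  3.7 14.2] M [0.69 0.52 0.21] w 0.0537 g 85.6
0.13 0.1307 [-2.4  3.8 11.2] [0.65 0.32 0.16]
0.1305 0.1311 [-0.8  3.7  9.9] [0.65 0.27 0.19]
0.131 0.1315 [-2.6  3.8  8.8] [0.62 0.24 0.15]
0.1315 0.1319 [-0.9  3.3  8.2] [0.64 0.25 0.15]
0.132 0.1323 [-1.2  3.2  7.2] [0.64 0.22 0.16]
0.1325 0.1328 [-0.4  3.7  7.4] [0.58 0.18 0.2 ]
0.133 0.1332 [-0.3  3.6  6. ] [0.59 0.11 0.18]
0.1335 0.1337 [-0.9  3.3  6.6] [0.54 0.07 0.15]
0.134 0.1341 [-1.5  4.1  6. ] [0.67 0.07 0.13]
0.1345 0.1345 [1.1 4.5 5.1] [0.87 0.02 0.19]
 t 28.49 p [ 0.5228 -0.1829  0.1345] F [0.6 5.7 4.8] M [ 0.89 -0.05  0.18] w 0.0537 g 84.5
```

Run:
```python
from h import *
manip.command_gripper(.080,60);st('open')
p=np.array(manip.get_position());manip.servo_line([.5228,-.1832,.20],rate=.1)
hol=np.array([.5228,-.1832,.135])
M=np.array(manip.camera('wrist')['mount']);rot=ori(0);Rm=R.from_rotvec(rot).as_matrix()
pos=hol-Rm@M[:3,2]*.25-Rm@M[:3,3];manip.move_to(pos,rot);manip.hold(.2)
p,r=manip.get_position(),manip.get_ee_rot();c=manip.camera('wrist');c['T']=c2w(c,p,r)
import pickle;pickle.dump(c,open('end.pkl','wb'))
b=manip.camera('scene')['image'][170:245,165:265];st()
save('end',np.hstack([cv2.resize(c['image'][130:290,200:360],(400,400),interpolation=cv2.INTER_CUBIC),cv2.resize(b,(400,400),interpolation=cv2.INTER_CUBIC)]))
```

```text
open t 28.88 p [ 0.5226 -0.1834  0.1343] F [0.3 0.7 0. ] M [ 0.01  0.01 -0.  ] w 0.0797 g 0.0
 t 30.8 p [ 0.521  -0.1829  0.2552] F [ 0.6 -0.5  0.5] M [0.   0.03 0.02] w 0.08 g 0.0
```

View pics/end.png

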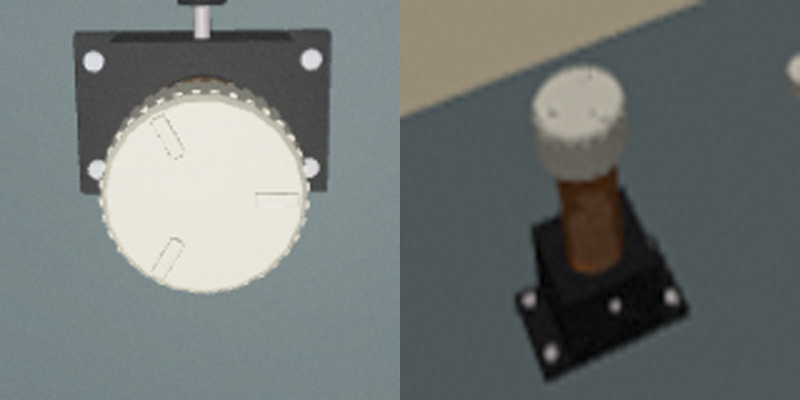

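The cap sits level, with ridges at (168,138), (277,200) and (169,258), so one points along the holder's x (the seat). I check the yaw and give it a light tug to confirm the lock.

Run:
```python
from h import *
import pickle
c=pickle.load(open('end.pkl','rb'))
px=np.array([[168,138],[277,200],[169,258]])*.4+[200,130]
for z in(.132,.135,.138):
    w=tow(c,c['T'],px,z)[:,:2];m=w.mean(0);d=w-m
    print(z,'ctr',m.round(4),'r',np.hypot(*d.T).round(4),'holder-rel',(np.degrees(np.arctan2(d[:,1],d[:,0]))+89.7)%120)
h=[.5228,-.1832]
manip.move_to([*h,.20],ori(-44.2));manip.servo_line([*h,.134],rate=.08);st('at')
manip.command_gripper(.045,30);st('grip')
for z in(.1345,.135,.1355,.136):
    manip.servo_line([*h,z],rate=.02);manip.hold(.1)
    f=np.mean([manip.get_contact_force() for _ in range(5)],0);print(z,np.round(manip.get_position()[2],4),f.round(1))
    if f[2]<-6:break
manip.servo_line([*h,.134],rate=.02);st('back')
```

```text
0.132 ctr [ 0.5219 -0.1839] r [0.0197 0.0197 0.0195] holder-rel [119.63308525 119.20716144 119.33147493]
0.135 ctr [ 0.5227 -0.1839] r [0.0194 0.0194 0.0193] holder-rel [119.63308525 119.20716144 119.33147493]
0.138 ctr [ 0.5236 -0.1839] r [0.0192 0.0192 0.0191] holder-rel [119.63308525 119.20716144 119.33147493]
at t 32.54 p [ 0.5231 -0.1833  0.1344] F [-0.2  0.1 -1.4] M [-0.04  0.01  0.01] w 0.0798 g 0.0
grip t 32.88 p [ 0.5232 -0.1832  0.1347] F [-0.8  1.3  4.2] M [0.29 0.05 0.1 ] w 0.0551 g 33.6
0.1345 0.1348 [-0.1  1.7  6.2]
0.135 0.1349 [ 4.1  2.6 -0.2]
0.1355 0.135 [ 4.5  1.8 -7.2]
back t 34.18 p [ 0.523  -0.1833  0.1344] F [2.  1.3 3.6] M [ 0.32 -0.32  0.09] w 0.0547 g 35.7
```

Locked: stiff against the pull, and within 1° of the seat. I release, retreat and hand in.

Run:
```python
from h import *
manip.command_gripper(.080);manip.servo_line([.5228,-.1832,.25],rate=.15);manip.hold(.3);st()
c=manip.camera('top');k=c['image'][225:260,335:390]
print(manip.sign_off())
```

```text
t 35.78 p [ 0.5226 -0.1831  0.2493] F [-0.2 -1.5 -0.7] M [0.04 0.   0.01] w 0.0799 g 0.0
the job is handed in; nothing more can be done
None
```

The white cap is locked on the vial: its lugs sit within 1° of the seats and it held a light upward pull of about 7 N. The highest push I read was about 15 N, no other object on the bench was touched, and the job was handed in at about 36 s.

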